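Release the bearing tray from its locking dock and hold it up level

TASK

Turn the lock knob of the dock until the steel pointer lies on the long release mark, which frees the tray, and leave it set there. Then take the tray by its handle, lift it straight up until its underside is at least 10 cm above the bench top, and hold it there level and still with both bearings lying on it; finish while holding it, do not put it down. Keep the tray level all the way, and do not disturb the pliers, the roll of tape or the pen.

Things in the scene. Friction and masses are not known exactly. Their poses are not given: they have to be found in the camera images.
- dock: Fixed dock, base plate 150 (x) x 366 (y) x 10 mm. Origin: centre of its underside on the bench top; z up, y along its length. -y half: grey lock housing 120 x 164 mm, top 32 mm above the bench; knob at y = -150, pointer pivot at y = -60 mm (x = 0). +y half: two pads 28 mm high carry the tray, centred at y = +87 mm, between fences 35 mm high with 2 to 4 mm clearance.
- release_mark (a point): Middle of the long black release mark on top of the housing, 32 mm above the bench: a line 21 mm long and 4 mm wide on the dock's centre line (x = 0), 43 to 64 mm from the pointer's pivot towards the knob. Short ticks stand every 0.2 rad on both sides of it.
- knob (a joint): Angle of the black knob, rad, positive counter-clockwise seen from above, range -1.25 to 1.25. At 0 the grip bar lies along the dock's x axis; it turns with the knob. Starts between 0.6 and 1.1, friction about 0.04 N m, stays where it is left.
- knob_grip (a point): Grip point of the knob, on its vertical axis, 68 mm above the bench top. Grip bar 42 mm long, 12 mm thick, from 46 to 80 mm above the bench, standing on a round skirt of 44 mm diameter (36 to 46 mm above the bench).
- pointer (a joint): Angle of the dark steel pointer lever, rad, positive counter-clockwise seen from above; 0 = pointer exactly on the long release mark. Geared to the knob: it turns the same way by half the knob's angle.
- pointer_tip (a point): Tip of the pointer lever's thin end, 45 mm from its pivot, 40 mm above the bench. Lever 38 to 44 mm above the bench, hub up to 50. Its other end, a keeper tongue 10 mm wide, reaches 66 mm from the pivot over the tray's edge and keeps the tray down, except near the release mark, where it stands in the tray's 25 mm notch (free within 0.12 rad).
- tray_handle (a point): Centre of the tray's black handle bar: 64 mm long (tray's y), 16 mm thick (tray's x), 28 mm high. This point is 72 mm above the tray's underside (100 mm above the bench while docked), the bar's top 86 mm. Axes are the tray's: z up, parallel to the dock's at the start. It stands on a 12 x 26 mm post at the tray's centre, close to its centre of mass.
- tray: Loose aluminium tray, 120 (x) x 150 (y) x 6 mm with a rim 12 mm high and two 22 mm ears with a notch between them at its -y end; about 0.2 to 0.45 kg. Origin: centre of its underside, 28 mm above the bench while docked; z up.
- ring_a: Ball bearing lying loose and flat on the tray, 47 mm diameter, 14 mm high, about 0.11 kg, 44 mm from the handle's centre towards the tray's -y end. Origin: centre of its underside.
- ring_b: The same kind of bearing on the tray's +y side.
- pliers: Bystander: red-handled pliers lying flat, 53 x 176 x 11 mm. Origin: centre of the underside.
- tape_1: Bystander: roll of masking tape lying flat, 100 mm diameter, 25 mm high. Origin: centre of the underside.
- pen_1: Bystander: white marker pen with a red cap, 17 x 135 x 16 mm. Origin: centre of the underside.
There are look-alikes about, which are no part of the job. Leave any blue look-alike of the ring_b alone.

How it is judged:
By the outcome, as a careful person would: the job done as asked, in the order asked, and still so for the second after the job is handed in, while the arm keeps its last pose, push and grip.
It also fails if it takes over 48 s, if anything falls off the work surface, if the arm or the gripper's body presses on something with over 40 N, if the wrist force passes 120 N, or if a joint passes its speed limit or range.

ROBOT

A 6-joint arm with a two-finger parallel gripper is mounted at the origin on a cart in front of the work surface, level with it; the furniture and walls round the work are solid. World frame = base frame: x ahead of the robot, y to its left, z up, the work surface at z = 0. Lengths are in m, angles in degrees, forces in N, time in s.
With the tool pointing down it reaches from about 0.325 to 0.85 m from the base axis. Payload 15.5 kg.
Tool frame: the origin (TCP) lies midway between the tips of the shut fingers; the grasp point (between the pads) lies 19 mm behind it; z points along the fingers, y is the line along which they close (so a half turn about z gives the same grasp; the last joint's range is limited). The gripper opens to 91 mm and grips with 3 to 60 N. Pads are 32 mm wide; open, the fingers measure 118 mm over their backs; the gripper's body (76 mm by 178 mm) begins 60 mm behind the grasp point.
Start: joints at [60.075, 28.281, 77.091, -0, 74.628, -5.472], TCP at [0.259, 0.569, 0.214] pointing down, gripper open.
Joint ranges: [-166.48, 166.48], [-47.26, 123.95], [12.59, 153.08], [-70.14, 250.14], [6.76, 159.57], [-176.63, 176.63]. Speed limits (degrees/s): [108.29, 108.29, 147.25, 172.46, 172.46, 172.46].

INTERFACE

Orientations are given as a 3x3 rotation matrix whose columns are the frame's x, y, z axes.
In Python, from bench import ctrl gives the robot as it stands. The module is installed in compiled form; this text tells all that it offers. Calls block until the motion is done:
- ctrl.goto(position, orientation): joint-space move of the TCP to a pose.
- ctrl.move_l(position, vel=0.15, ori=None, contact_N=None): straight line of the TCP; ori=None keeps the orientation; vel is the mean speed in m/s. With contact_N (N) it stops when the force on the tool has changed by that much, and returns True; else False.
- ctrl.movej(angles): joint-space move.
- ctrl.command_gripper(opening): opening from 0.0 (shut) to 1.0 (fully open); the grip force is fixed at half the most; returns when the fingers have stopped.
- ctrl.sleep(seconds).
- ctrl.ik(position, orientation): joint angles nearest the present ones, or None.
- ctrl.read_camera(name): name is "scene" or "top" or "wrist"; returns the picture (420x560x3 uint8, blue, green, red); there is no depth.
- ctrl.camera_params(name): a dict with "fx", "fy", "cx", "cy" (pixels), "pose" (4x4, takes a point from camera to world coordinates); the wrist camera has in their place "T_tool_cam" (4x4, takes a point from camera to tool coordinates, whose origin is the TCP and whose axes are the flange's). Camera axes: x right, y up, looking along -z (the intrinsics and any distortion apply to the point x, -y, -z); pixel columns grow to the right and rows downward; lengths in m; the calibration is good to about 2 mm. A picture is of the moment at which its call begins: read the wrist's pose just before it. camera_params takes no time and is no camera call.
A pose or a line that the arm cannot do raises ctrl.MotionError and nothing moves.
- ctrl.sign_off(): hands the job in; it is judged then, once.
Readings, each from a call of its own:
- ctrl.current_t(): time.
- ctrl.current_q(): joint angles.
- ctrl.current_dq(): joint speeds.
- ctrl.current_effort(): joint torques, N m.
- ctrl.current_tool_pos(): TCP position.
- ctrl.current_eef_rot(): TCP orientation.
- ctrl.current_contact_force(): force on the tool from outside, world axes, zero at the start.
- ctrl.current_wrist_torque(): the same for the moment, N m.
- ctrl.current_grip_width(): opening from 0.0 (shut) to 1.0 (fully open).
- ctrl.current_grasp_force(): force on a finger pad.
Only numpy, scipy, OpenCV 4.12 (cv2) and the standard library are available. Lean on these libraries where they do the work, as an engineer would, in place of code of your own. Each camera call takes 0.05 s, during which the arm holds its last target. There are 200 camera calls.

## Working session

There is one attempt and no reset: what is moved stays moved. The work goes in short steps, each a Python script; the robot and the scene stay as the last script left them, time stands still between calls to the robot, and variables do not carry over. Pictures are saved under pics/ and viewed, at most 10 in all, crops included, and the job is handed in when it is done.

```bash
mkdir -p pics
python3 - <<'E'
from bench import ctrl
import cv2,numpy as np
np.set_printoptions(precision=4,suppress=True)
for n in("top","scene"):
    im=ctrl.read_camera(n);cv2.imwrite(f"pics/{n}0.png",im);print(n,ctrl.camera_params(n))
print(ctrl.camera_params("wrist"),ctrl.current_eef_rot(),ctrl.current_t())
E
```

```text
top {'fx': 475.4156749812561, 'fy': 475.4156749812561, 'cx': 280.5937569343347, 'cy': 209.60676932295883, 'pose': array([[ 0.0218,  0.9851, -0.1707,  0.2907],
       [-0.9997,  0.0235,  0.0078,  0.2388],
       [ 0.0117,  0.1705,  0.9853,  1.3895],
       [ 0.    ,  0.    ,  0.    ,  1.    ]])}
scene {'fx': 418.0942777652508, 'fy': 418.0942777652508, 'cx': 280.67245376570537, 'cy': 206.281830383839, 'pose': array([[-0.7219,  0.3691, -0.5853, -0.3503],
       [-0.6919, -0.3965,  0.6034,  1.1262],
       [-0.0094,  0.8406,  0.5416,  0.8911],
       [ 0.    ,  0.    ,  0.    ,  1.    ]])}
{'fx': 333.4547737093386, 'fy': 333.4547737093386, 'cx': 283.36317019073823, 'cy': 220.3722738847857, 'T_tool_cam': array([[ 0.0011,  0.9645,  0.264 ,  0.0751],
       [ 1.    , -0.0013,  0.0005, -0.0012],
       [ 0.0008,  0.264 , -0.9645, -0.1696],
       [ 0.    ,  0.    ,  0.    ,  1.    ]])} [[-0.9103  0.4139 -0.0006]
 [ 0.4139  0.9103 -0.001 ]
 [ 0.0001 -0.0011 -1.    ]] 0.1
```

View pics/top0.png

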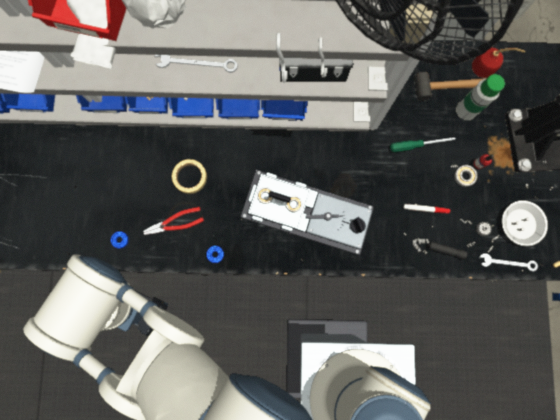

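View pics/scene0.png

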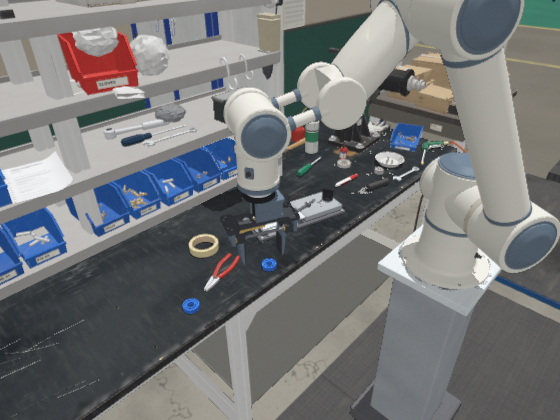

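The top view shows the dock's knob at about (357,225), its handle at about (280,198), and its plate running from (257,172) to (358,252). The tape (189,176), pliers (175,220) and pen (427,209) are clear of it. The scene view shows the gripper above the dock area.

```bash
cat > h.py <<'E'
from bench import ctrl
import cv2,numpy as np
np.set_printoptions(precision=4,suppress=True)
def snap(n):
    p=ctrl.camera_params(n)
    if n=="wrist":
        T=np.eye(4);T[:3,:3]=ctrl.current_eef_rot();T[:3,3]=ctrl.current_tool_pos();T=T@p["T_tool_cam"]
    else: T=p["pose"]
    return ctrl.read_camera(n),p,T
def ray(uv,z,p,T):
    d=T[:3,:3]@np.array([(uv[0]-p["cx"])/p["fx"],-(uv[1]-p["cy"])/p["fy"],-1]);return T[:3,3]+d*(z-T[2,3])/d[2]
def proj(X,p,T):
    c=T[:3,:3].T@(np.asarray(X)-T[:3,3]);return np.array([p["cx"]+p["fx"]*c[0]/-c[2],p["cy"]-p["fy"]*c[1]/-c[2]])
def down(a):  # tool z down, tool y along world angle a (rad)
    y=np.array([np.cos(a),np.sin(a),0]);z=np.array([0,0,-1.]);return np.c_[np.cross(y,z),y,z]
def wrap(a): return (a+np.pi)%(2*np.pi)-np.pi
E
python3 - <<'E'
from h import *
p=ctrl.camera_params("top");T=p["pose"]
k=ray((357,225),.08,p,T);h=ray((280,198),.114,p,T)
print(k,h,np.linalg.norm((k-h)[:2]))
for c in((257,172),(242,216),(358,252),(377,206)):print(ray(c,.01,p,T))
yd=h-k;ay=np.arctan2(yd[1],yd[0]);print(np.degrees(ay))
m=(k*.5+h*.5)
R0=ctrl.current_eef_rot();print(np.degrees(np.arctan2(R0[1,1],R0[0,1])))
# candidate look poses: tool y along dock +-x / +-y, camera centre over dock middle
off=ctrl.camera_params("wrist")["T_tool_cam"]
for a in np.degrees(ay)+np.array([0,90,180,270]):
    R=down(np.radians(a))
    c=np.array([m[0],m[1],.06]); zc=.40
    cam=R@off[:3,3]; d=R@off[:3,:3]@[0,0,-1]
    # tcp z=.22
    t=np.array([0,0,.25]); s=(t[2]+cam[2]-c[2])/-d[2]
    t[:2]=(c-cam-d*s)[:2]
    q=ctrl.ik(t,R);print(a,t,q)
print(ray((250,128),0.0,p,T))
E
```

```text
[0.4791 0.0147 0.08  ] [0.5438 0.231  0.114 ] 0.2257742670380828
[0.6419 0.3007 0.01  ]
[0.508  0.3407 0.01  ]
[0.4101 0.0002 0.01  ]
[ 0.5473 -0.0569  0.01  ]
73.3465183455472
65.54694966631769
73.3465183455472 [0.4895 0.1308 0.25  ] [  8.2075  16.6     90.5254  -0.      72.8746 -65.139 ]
163.3465183455472 [0.5035 0.1008 0.25  ] [   4.6566   17.1718   89.6561   -0.       73.172  -158.6899]
253.3465183455472 [0.5335 0.1148 0.25  ] [  5.8754  19.8674  85.4433  -0.      74.6893 112.5289]
343.3465183455472 [0.5195 0.1448 0.25  ] [ 9.2326 19.3315 86.2956 -0.     74.3729 25.8861]
[0.7821 0.3267 0.    ]
```

Run:
```python
from h import *
ctrl.goto([0.487,0.13,.20],down(np.radians(73.5)))
im,p,T=snap("wrist");cv2.imwrite("pics/w1.png",im);np.savez("w1.npz",T=T)
print(ctrl.current_t(),ctrl.current_q())
```

```text
1.95 [  8.2352  19.5293  94.9155   0.0088  65.5529 -65.3188]
```

View pics/w1.png

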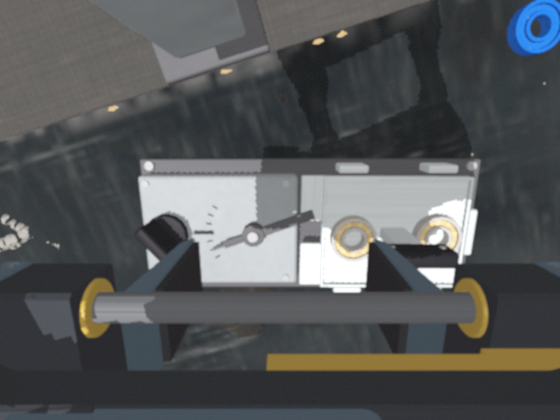

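Wrist view: pointer pivot at (252,236), thin tip at (212,249), release mark at (195–214,232), knob at about (165,235). The fingers hide parts of the knob and handle, so I'll shift outward by 6 cm for a clear view.

Run:
```python
from h import *
R=down(np.radians(73.5))
ctrl.move_l(np.array([0.487,0.13,.20])-R[:,0]*.075,vel=.2,ori=R)
im,p,T=snap("wrist");cv2.imwrite("pics/w2raw.png",im);np.savez("w2.npz",T=T)
cv2.imwrite("pics/w2.png",cv2.resize(im[30:260,100:500],None,fx=2,fy=2,interpolation=cv2.INTER_CUBIC))
print(ctrl.current_t())
```

```text
2.525
```

View pics/w2.png

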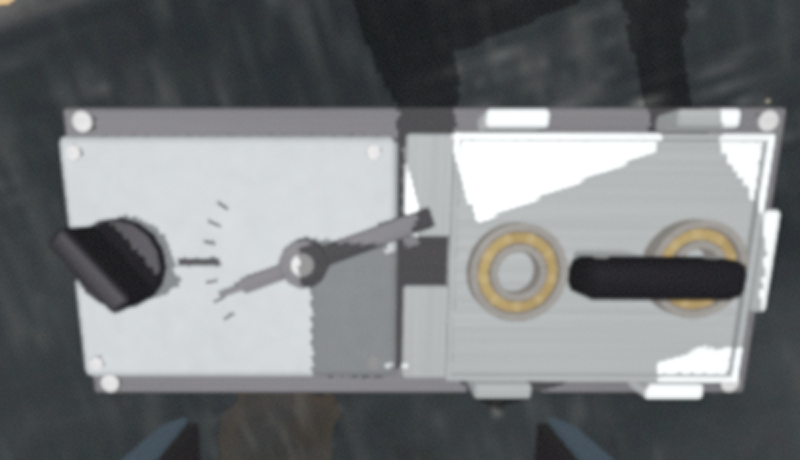

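The picture shows everything clearly (crop pixels): pivot (303,262), tip (218,297), mark (179–219,262), plate screws (82,121), (769,120), (109,383), and the handle top spanning (573..742,277). The knob bar's left top edge runs (52,240)–(115,310).

Run:
```python
from h import *
p=ctrl.camera_params("wrist");T=np.load("w2.npz")["T"]
im=cv2.imread("pics/w2raw.png")
P=lambda x,y,z:ray((100+x/2-.25,30+y/2-.25),z,p,T)[:2]
piv=P(303,262,.05);mark=P(199,262,.032);s1=P(82,121,.011);s2=P(769,120,.011);s3=P(109,383,.011);tip=P(218,297,.042);kt=P(430,217,.042)
h1=P(573,277,.114);h2=P(743,277,.114);b1=P(52,240,.08);b2=P(115,310,.08)
ang=lambda v:np.arctan2(v[1],v[0])
print("yaw screws",np.degrees(ang(s2-s1)),np.linalg.norm(s2-s1),"width",np.linalg.norm(s3-s1))
print("yaw piv-mark",np.degrees(ang(piv-mark)),np.linalg.norm(piv-mark),"handle",np.degrees(ang(h2-h1)),np.linalg.norm(h2-h1),"piv-handle",np.degrees(ang((h1+h2)/2-piv)),np.linalg.norm((h1+h2)/2-piv))
print("pointer",ang(mark-piv)-ang(tip-piv),np.linalg.norm(tip-piv),np.linalg.norm(kt-piv))
print("bar",np.linalg.norm(b2-b1),np.degrees(ang(b2-b1)))
yaw=ang(s2-s1);y=np.array([np.cos(yaw),np.sin(yaw)]);x=np.array([y[1],-y[0]])
n=np.array([-(b2-b1)[1],(b2-b1)[0]]);n/=np.linalg.norm(n)
if n@y<0:n=-n
kc=(b1+b2)/2+n*.006
org=[piv+.06*y,mark+.1135*y,kc+.15*y,(h1+h2)/2-.087*y,(s1+s2)/2+.067*x]
print("x",np.array([o@x for o in org]),"y",np.array([o@y for o in org]))
print("knob",kc,piv-.09*y,"angle",ang(b2-b1)-ang(x),"handle",(h1+h2)/2,"piv",piv,"yaw",np.degrees(yaw))
```

```text
yaw screws 73.6463694122126 0.34561432925724617 width 0.13682410659039201
yaw piv-mark 75.29888082725711 0.053752930272616496 handle 73.58007628257855 0.06463624310887227 piv-handle 73.6185141225078 0.14104896808693135
pointer -0.36098173966160396 0.04652103736492705 0.0636853457170785
bar 0.038283831208563664 22.03828509283476
x [0.459  0.4606 0.4582 0.4591 0.4592] y [0.2903 0.2901 0.2933 0.2844 0.29  ]
knob [0.48   0.0085] [0.4799 0.0054] angle 0.6700653347748966 handle [0.5451 0.2271] piv [0.5053 0.0917] yaw 73.6463694122126
```

Run:
```python
from h import *
k=np.array([.480,.0065]);a=np.radians(73.65)+.74;R=down(a)
ctrl.command_gripper(.5)
ctrl.goto([*k,.13],R)
ctrl.move_l([*k,.051],vel=.1,contact_N=8)
print("t",ctrl.current_t(),ctrl.current_tool_pos(),ctrl.current_contact_force())
ctrl.command_gripper(0.)
F=ctrl.current_contact_force()
print(ctrl.current_grip_width()*91,ctrl.current_grasp_force(),F,F@R[:,1],ctrl.current_wrist_torque())
```

```text
t 5.225 [0.4803 0.0065 0.0514] [ 0.3815 -0.2341  1.4048]
11.819097611209926 29.980090856552124 [  2.9004 -17.7372  -1.8809] -17.20907631135848 [-3.1811 -0.5157 -0.0032]
```

Run:
```python
from h import *
R=ctrl.current_eef_rot();p0=np.array([.480,.0065,.051])
for i in range(3):
    p0=p0-R[:,1]*.0008; ctrl.move_l(p0,vel=.02)
    F=ctrl.current_contact_force();print(F@R[:,1])
    if abs(F@R[:,1])<7:break
q=np.array(ctrl.current_q())
for d in(14,28,42.4):
    r=q.copy();r[5]+=d;ctrl.movej(list(r));print(ctrl.current_contact_force(),ctrl.current_wrist_torque()[2],ctrl.current_grasp_force())
R=ctrl.current_eef_rot();print(np.degrees(np.arctan2(R[1,1],R[0,1])),ctrl.current_t(),ctrl.current_tool_pos())
```

```text
-9.427413453633614
-3.9528573840189303
[1.2214 2.1744 2.4673] -0.062089933625373 29.996559619903564
[1.1986 5.8087 2.886 ] -0.06278207109300653 30.000885128974915
[2.9826 8.4291 2.0634] -0.05267566244716906 30.00104069709778
73.85765876293108 7.4 [0.4813 0.0055 0.0512]
```

Run:
```python
from h import *
ctrl.command_gripper(.5)
R=down(np.radians(73.65));p=ctrl.current_tool_pos()
ctrl.move_l([p[0],p[1],.15],vel=.2)
ctrl.goto(np.array([.494,.05,.17])-R[:,0]*.075,R)
im,p,T=snap("wrist");cv2.imwrite("pics/w3raw.png",im);np.savez("w3.npz",T=T)
piv=proj([.5053,.0917,.05],p,T);print(piv)
u,v=(piv-[150,75]).astype(int);u=max(u,0);v=max(v,0);print(u,v)
cv2.imwrite("pics/w3.png",cv2.resize(im[v:v+150,u:u+200],None,fx=4,fy=4,interpolation=cv2.INTER_CUBIC))
print(ctrl.current_t())
```

```text
[336.7191 129.256 ]
186 54
9.225
```

View pics/w3.png

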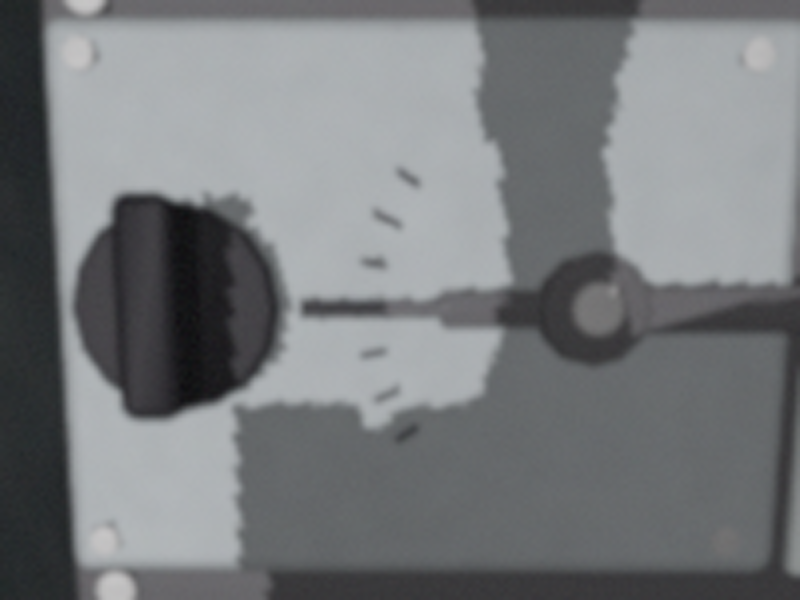

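The pointer tip (388,309) lies in line with the mark (302–388,308) and the pivot (598,309). I'll check the parallax numerically, then fetch the handle.

Run:
```python
from h import *
p=ctrl.camera_params("wrist");T=np.load("w3.npz")["T"]
P=lambda x,y,z:ray((186+x/4-.375,54+y/4-.375),z,p,T)[:2]
piv=P(598,309,.05);tip=P(390,309,.044);m1=P(302,308,.032);m2=P(386,308,.032)
s=[P(77,53,.033),P(760,53,.033)];s2=[P(103,541,.033),P(727,543,.033)]
ang=lambda v:np.degrees(np.arctan2(v[1],v[0]))
print(ang(piv-tip),ang(piv-(m1+m2)/2),ang(m2-m1),ang(s[1]-s[0]),ang(s2[1]-s2[0]),piv,np.linalg.norm(piv-tip))
k1=P(125,300,.08)
print("bar",ang(P(128,410,.08)-P(119,205,.08)),ang(P(175,410,.08)-P(166,205,.08)))
```

```text
73.76900559250754 73.5659675838123 73.75095144449085 73.73725908178037 73.57918458846972 [0.5062 0.0901] 0.043369921656898076
bar -16.647394008429544 -16.119487025778344
```

Run:
```python
from h import *
R=down(np.radians(-16.35));h=np.array([.5456,.2288])
ctrl.goto([*h,.16],R)
ctrl.command_gripper(.6)
print(ctrl.current_q(),ctrl.current_t(),ctrl.move_l([*h,.081],vel=.1,contact_N=8),ctrl.current_contact_force())
ctrl.command_gripper(0.)
F=ctrl.current_contact_force()
print(ctrl.current_grip_width()*91,ctrl.current_grasp_force(),F,F@R,ctrl.current_wrist_torque(),ctrl.current_t())
```

```text
[16.9566 28.8301 85.685   0.0007 65.485  33.3119] 11.3333 False [ 0.2767 -0.0799  0.3989]
15.973042053256442 29.99941259622574 [ 2.2765 -1.6739 -0.567 ] [-0.9653  2.6557  0.567 ] [-0.262  -0.4818 -0.0131] 12.95
```

Clean grasp: 16 mm wide with little side force. Lifting slowly.

Run:
```python
from h import *
p=np.array([.5456,.2288,.081])
for dz,v in((.012,.02),(.035,.03),(.097,.05)):
    ctrl.move_l(p+[0,0,dz],vel=v);print(dz,ctrl.current_contact_force(),ctrl.current_wrist_torque(),ctrl.current_grip_width()*91)
ctrl.sleep(.5)
print(ctrl.current_tool_pos(),ctrl.current_eef_rot(),ctrl.current_t())
im,_,_=snap("scene");c=cv2.resize(im[150:310,150:350],None,fx=4,fy=3.75*4/3.75,interpolation=cv2.INTER_CUBIC)
cv2.imwrite("pics/s4.png",c[:600])
cv2.imwrite("pics/w4.png",snap("wrist")[0])
```

```text
0.012 [ 0.2105 -0.4363 -6.7759] [-0.0547  0.0455 -0.014 ] 15.574039741433094
0.035 [-0.2558 -0.2681 -7.2185] [-0.0605  0.1845 -0.014 ] 15.863219543498548
0.097 [ 0.0174 -0.2886 -6.4683] [-0.137   0.109   0.0108] 15.765321046678334
[0.5456 0.2288 0.178 ] [[ 0.2815  0.9596 -0.    ]
 [ 0.9596 -0.2815 -0.    ]
 [-0.0001 -0.     -1.    ]] 16.5083
```

View pics/s4.png

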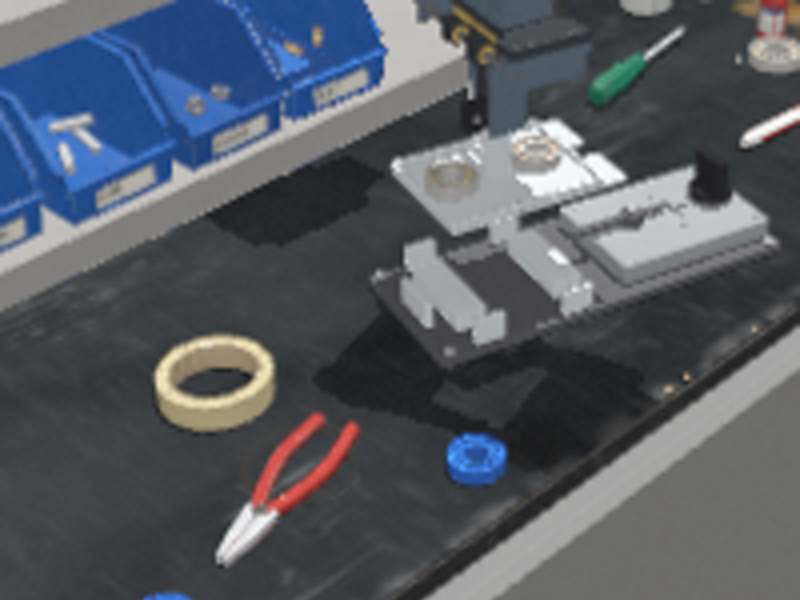

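View pics/w4.png

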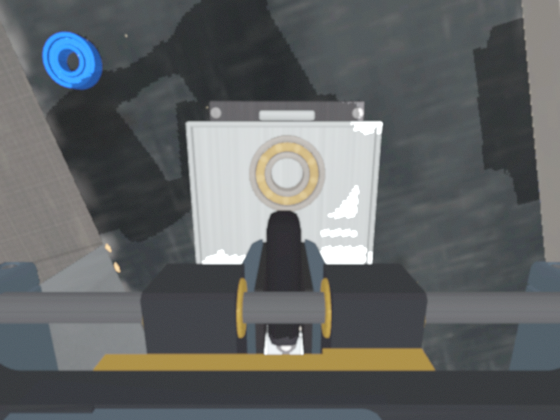

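The scene view shows the tray lifted, both bearings on it, the pointer on the mark, and the bystanders untouched. In the wrist view the tray's +y edge runs (185,123)–(381,123), which I'll use for a quick level check before handing in.

Run:
```python
from h import *
p=ctrl.camera_params("wrist");T=np.eye(4);T[:3,:3]=ctrl.current_eef_rot();T[:3,3]=ctrl.current_tool_pos();T=T@p["T_tool_cam"]
# rim end corners: dock y +.075, width .12, rim top = underside+.012; solve height from width
for z in(.125,.131,.137,.143,.149):
    a=ray((186,122),z,p,T);b=ray((382,122),z,p,T);print(z,np.linalg.norm(a-b),((a+b)/2-[.5456,.2288,z])[:2]@[.2815,.9596])
im=cv2.imread("pics/w4.png")
print(ctrl.current_contact_force(),ctrl.current_t())
ctrl.sign_off()
```

```text
0.125 0.12551794089824828 0.07759339915208235
0.131 0.12213478692454063 0.0774832844821192
0.137 0.11875163295083324 0.07737316981215606
0.143 0.11536847897712571 0.07726305514219291
0.149 0.11198532500341818 0.07715294047222987
[-0.7713 -0.1189 -5.8144] 16.6083
the job is handed in; nothing more can be done
```

Job handed in at 16.6 s: the knob is set with the pointer on the release mark (within about 0.2°), and the tray is held still with its underside about 12 cm above the bench, level as far as the wrist picture shows, both bearings on it, with the pliers, tape and pen untouched.

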